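# Jar an inspected bulb sample

### The job

Put the funnel from its wooden ring onto the open glass jar, and bring the dish of bulblets out from under the microscope and set it down on the rubber mat; with both of these in place, take the dish again by its handle and pour all five bulblets through the funnel into the jar. Finish with the empty dish back flat on the mat and the funnel still seated on the upright jar, and leave the other things on the bench where they are.

Things in the scene. Friction and masses are not known exactly. Their poses are not given: they have to be found in the camera images.
- dish: Aluminium dish, a straight trough holding five bulblets, starting on the microscope's stage. Origin: 45 mm from its back wall, on the underside; +x to its handle, -x to its open spout end, z up. Trough x -95 to 45 mm, 58 mm wide outside, 50 inside, floor 4 mm thick, side and back walls 4 mm thick and 32 mm high. 130 g empty.
- dish_spout (a point): Point in the middle of the dish's spout end, at 24 mm height (-78, 0, 24 mm in the dish frame), where the spout can be gripped across its two outer walls (58 mm, along dish y); this end sticks out from under the microscope. Axes as the dish.
- dish_handle (a point): Point in the dish's upright black handle (x 45 to 85 mm, 14 mm thick in y, 8 to 58 mm high), at (68, 0, 38 mm) in the dish frame, to grip across its thickness. At the start it is under the microscope's lens and cannot be reached from above. Axes as the dish.
- dish_lip (a point): Middle of the spout's open end edge over which the bulblets leave, (-95, 0, 16 mm) in the dish frame; from x = -50 mm on the floor ramps up from 4 mm to this edge, which keeps the bulblets in while the dish is level. Axes as the dish.
- microscope: White stereo microscope, fixed. Origin under its base; open front at -x. Base x -125 to 145 mm, 170 mm wide, stage (its top) 30 mm high. Lens 60 mm wide, axis at x = 20 mm, 145 to 220 mm above the bench; head x -10 to 150 mm, 85 mm wide, 215 to 305 mm high, carrying handle to 345 mm; column x 93 to 138 mm; eyepieces lean back over the column.
- mat: Dark rubber mat, 200 (x) by 220 (y) mm, 3 mm thick, fixed on the bench. Origin: centre of its underside.
- stand: Light wooden ring that holds the funnel at the start, fixed; 45 mm high, 82 mm wide at the foot, 56 mm hole. Origin: centre of its underside.
- funnel: White funnel, upright in the wooden ring. Origin: centre of its neck's lower end, z up. Neck 43 mm outside, 38 inside, z 0 to 25 mm; flat collar 70 mm wide, underside at z = 25, which rests on ring or jar rim; cone to a 130 mm mouth, rim at z = 82. Upright tab on the rim at -x: x -72 to -62 mm, 34 mm wide (y), z 66 to 118. 90 g.
- funnel_tab (a point): Grip point of the funnel's tab, (-67, 0, 100 mm) in the funnel frame; grip across its 10 mm thickness, along funnel x, from above.
- jar: Open straight glass jar (loose, about 280 g), 61 mm outside diameter, 53 mm inside, 95 mm high, bottom 6 mm thick. Origin: centre of its underside. With the funnel on it, the funnel's origin is 70 mm above the jar's, its mouth 152 mm and its tab's top 188 mm above the bench.
- jar_rim (a point): Centre of the jar's mouth, 95 mm above its underside.
- bulb0: Brown flower bulblet, egg-shaped with a short tip, 19 mm thick and 22 mm long, smooth, one of five alike, loose in the dish. Origin: centre of its round part.
- bulb1: Brown flower bulblet, egg-shaped with a short tip, 19 mm thick and 22 mm long, smooth, one of five alike, loose in the dish. Origin: centre of its round part.
- bulb2: Brown flower bulblet, egg-shaped with a short tip, 19 mm thick and 22 mm long, smooth, one of five alike, loose in the dish. Origin: centre of its round part.
- bulb3: Brown flower bulblet, egg-shaped with a short tip, 19 mm thick and 22 mm long, smooth, one of five alike, loose in the dish. Origin: centre of its round part.
- bulb4: Brown flower bulblet, egg-shaped with a short tip, 19 mm thick and 22 mm long, smooth, one of five alike, loose in the dish. Origin: centre of its round part.
- sample_jar: Bystander: small closed jar with a lid, 54 mm wide, 75 mm high. Origin: centre of its underside.
- mug: Bystander: white mug with a grey lid, 72 mm wide, 98 mm high. Origin: centre of its underside.
- spatula: Bystander: spatula, 170 mm long, lying flat. Origin: underside (spatula: near its middle).
- carton: Bystander: flat cardboard carton 50 x 110 x 30 mm. Origin: centre of its underside.
- vial: Bystander: small capped bottle, 30 mm wide, 70 mm high. Origin: centre of its underside.
- loupe: Bystander: round magnifier, 50 mm wide, 42 mm high. Origin: centre of its underside.
Not all that is in view belongs to the job. Of the things that look like the funnel, the larger one is meant. What is shaped like the dish but red is not meant.

How it is judged:
On the way, in this order (a step that is already met when the one before it is completed fails the run):
1. the funnel sits on the jar, and the dish, with all five bulblets in it, lies on the mat, both let go (horizontal distance between funnel and jar below 0.008 m and z of funnel in the frame of jar below 0.076 m and angle between each of funnel, jar, dish's own z axis and vertical below 0.1 rad and contact force between the fingers and funnel below 0.1 N and height (world z) of jar below 0.008 m and x of dish in the frame of mat between -0.1 and 0.1 m and y of dish in the frame of mat between -0.11 and 0.11 m and height (world z) of dish below 0.012 m and contact force between the fingers and dish below 0.1 N and z of bulb0 in the frame of dish between 0 and 0.04 m and horizontal distance between each of bulb0, bulb1, bulb2, bulb3, bulb4 and dish below 0.1 m and z of bulb1 in the frame of dish between 0 and 0.04 m and z of bulb2 in the frame of dish between 0 and 0.04 m and z of bulb3 in the frame of dish between 0 and 0.04 m and z of bulb4 in the frame of dish between 0 and 0.04 m), for 0.2 s.
2. all five bulblets are in the jar, below the funnel, poured with the dish still held up off the mat (horizontal distance between each of bulb0, bulb1, bulb2, bulb3, bulb4 and jar below 0.027 m and z of bulb0 in the frame of jar between 0 and 0.078 m and z of bulb1 in the frame of jar between 0 and 0.078 m and z of bulb2 in the frame of jar between 0 and 0.078 m and z of bulb3 in the frame of jar between 0 and 0.078 m and z of bulb4 in the frame of jar between 0 and 0.078 m and height (world z) of dish above 0.03 m), for 0.1 s.
At the end, for the whole second after the job is handed in: All five bulblets at rest in the jar, under 78 mm above its underside; jar upright on the bench; funnel seated on it (centred within 8 mm, 6 mm of fully down); dish released, flat, its origin over the mat; tilts under 0.1 rad (horizontal distance between each of bulb0, bulb1, bulb2, bulb3, bulb4 and jar below 0.027 m and z of bulb0 in the frame of jar between 0 and 0.078 m and z of bulb1 in the frame of jar between 0 and 0.078 m and z of bulb2 in the frame of jar between 0 and 0.078 m and z of bulb3 in the frame of jar between 0 and 0.078 m and z of bulb4 in the frame of jar between 0 and 0.078 m and horizontal distance between funnel and jar below 0.008 m and z of funnel in the frame of jar below 0.076 m and angle between each of funnel, jar, dish's own z axis and vertical below 0.1 rad and contact force between the fingers and funnel below 0.1 N and height (world z) of jar below 0.008 m and x of dish in the frame of mat between -0.1 and 0.1 m and y of dish in the frame of mat between -0.11 and 0.11 m and height (world z) of dish below 0.012 m and contact force between the fingers and dish below 0.1 N and linear speed of each of bulb0, bulb1, bulb2, bulb3, bulb4, dish, jar, funnel below 0.03 m/s); the robot touches nothing.
It fails at once if another thing on the bench (closed jar, mug, spatula, carton, small bottle, magnifier) is moved by over 40 mm (distance of any of sample_jar, mug, spatula, carton, vial, loupe from where it was at the start of the episode above 0.04 m).
It also fails if it takes over 72 s, if anything falls off the work surface, if the arm or the gripper's body presses on something with over 40 N, if the wrist force passes 120 N, or if a joint passes its speed limit or range.

### The arm

A 6-joint arm with a two-finger parallel gripper is mounted at the origin on the work surface. World frame = base frame: x ahead of the robot, y to its left, z up, the work surface at z = 0. Lengths are in m, angles in rad, forces in N, time in s.
With the tool pointing down it reaches from about 0.35 to 0.925 m from the base axis. Payload 6.4 kg.
Tool frame: the origin (TCP) lies on the mounting face of the last link; the fingertips stand 173 mm ahead of it and the grasp point (between the pads) lies 155 mm ahead of it; z points along the fingers, y is the line along which they close (so a half turn about z gives the same grasp; the last joint's range is limited). The gripper opens to 85 mm and grips with 20 to 120 N. Pads are 22 mm wide; open, the fingers measure 114 mm over their backs; the gripper's body (76 mm by 85 mm) begins 54 mm behind the grasp point. The pads swing forward as they close: fully open they stand 13 mm farther back than shut.
Start: joints at [-1.365, 0.245, 1.558, -0, 1.339, -0.174], TCP at [0.241, -0.604, 0.405] pointing down, gripper open.
Joint ranges: [-3.13, 3.13], [-1.02, 2.26], [0.13, 2.54], [-0.95, 4.09], [0.21, 2.88], [-2.74, 2.74]. Speed limits (rad/s): [2.57, 2.57, 3.14, 3.14, 3.14, 3.14].

### API

Orientations are given as a unit quaternion [x, y, z, w].
In Python, from station import env, move_gripper, inverse_kinematics, monitor, eyes, order gives the robot as it stands. The module is installed in compiled form; this text tells all that it offers. Calls block until the motion is done:
- env.reach(position, orientation): joint-space move of the TCP to a pose.
- env.move_straight(position, speed=0.15, orientation=None, stop_force=None): straight line of the TCP; orientation=None keeps the orientation; speed is the mean speed in m/s. With stop_force (N) it stops when the force on the tool has changed by that much, and returns True; else False.
- env.movej(angles): joint-space move.
- move_gripper(opening): opening from 0.0 (shut) to 1.0 (fully open); the grip force is fixed at half the most; returns when the fingers have stopped.
- env.sleep(seconds).
- inverse_kinematics(position, orientation): joint angles nearest the present ones, or None.
- monitor.state(): the state.
- eyes.capture(name): name is "scene" or "top" or "wrist"; returns (picture, depth): 384x512x3 uint8, red, green, blue; 384x512 float32, m along the optical axis (not along the pixel's ray), 0 where there is no reading.
- eyes.camera_info(name): a dict with "K" (3x3 intrinsics, pixels), "rvec" (rotation vector, rad) and "tvec" (3), from world to camera coordinates, as OpenCV has them. Camera axes: x right, y down, z forward; pixel columns grow to the right and rows downward; lengths in m; the calibration is good to about 2 mm. A picture is of the moment at which its call begins: read the wrist's pose just before it. camera_info takes no time and is no camera call; for the wrist camera it gives the pose at the moment of the call.
A pose or a line that the arm cannot do raises env.Unreachable and nothing moves.
- order.finish_job(): hands the job in; it is judged then, once.
The state is a dict: "time": time; "q": joint angles; "qvel": joint speeds; "tau": joint torques, N m; "tool_pos": TCP position; "tool_rot": TCP orientation; "contact_force": force on the tool from outside, world axes, zero at the start; "torque": the same for the moment, N m; "finger_gap": opening from 0.0 (shut) to 1.0 (fully open); "gripper_force": force on a finger pad.
Only numpy, scipy, OpenCV 4.12 (cv2) and the standard library are available. Lean on these libraries where they do the work, as an engineer would, in place of code of your own. Each camera call takes 0.05 s, during which the arm holds its last target. There are 200 camera calls.

## Working session

There is one attempt and no reset: what is moved stays moved. The work goes in short steps, each a Python script; the robot and the scene stay as the last script left them, time stands still between calls to the robot, and variables do not carry over. Pictures are saved under pics/ and viewed, at most 10 in all, crops included, and the job is handed in when it is done.

```bash
mkdir -p pics
cat > h.py <<'E'
import numpy as np, cv2
from scipy.spatial.transform import Rotation as R
from station import env, move_gripper, inverse_kinematics, monitor, eyes, order
def cloud(name):
    ci=eyes.camera_info(name); im,d=eyes.capture(name)
    K=np.array(ci["K"]); M=cv2.Rodrigues(np.array(ci["rvec"],float))[0]; t=np.array(ci["tvec"],float).ravel()
    v,u=np.mgrid[:384,:512]
    c=np.stack([(u-K[0,2])/K[0,0]*d,(v-K[1,2])/K[1,1]*d,d],-1)
    P=(c-t)@M; P[d<=0]=np.nan
    return im,P
def save(n,im): cv2.imwrite(f"pics/{n}.png",cv2.cvtColor(im,cv2.COLOR_RGB2BGR))
E
python3 - <<'E'
from h import *
for n in("scene","top"):
    im,P=cloud(n); np.savez(f"{n}.npz",im=im,P=P); save(n,cv2.resize(im,(800,600)))
    print(eyes.camera_info(n))
print(monitor.state())
E
```

```text
{'K': array([[417.62004331,   0.        , 255.47105656],
       [  0.        , 417.62004331, 190.55122631],
       [  0.        ,   0.        ,   1.        ]]), 'rvec': array([ 1.64121083,  1.79371574, -0.84554647]), 'tvec': array([ 0.04135531, -0.25301644,  1.56870839])}
{'K': array([[477.43687464,   0.        , 256.9455576 ],
       [  0.        , 477.43687464, 195.22853125],
       [  0.        ,   0.        ,   1.        ]]), 'rvec': array([ 2.14309686, -2.10436513,  0.19331991]), 'tvec': array([-0.00397108,  0.50243182,  1.34384211])}
{'time': 0.1, 'q': array([-1.36507595e+00,  2.45751513e-01,  1.55891358e+00, -2.57922304e-05,
        1.33868621e+00, -1.74101464e-01]), 'qvel': array([-0.00097787, -0.0008742 , -0.00169911, -0.00202099,  0.00235978,
       -0.00045389]), 'tau': array([ 1.45707088e-05, -4.30672145e+01, -3.27128434e+01, -8.30390400e-05,
        2.82912239e-03,  1.03519957e-05]), 'tool_pos': array([ 0.24095059, -0.60346847,  0.40367404]), 'tool_rot': array([ 9.82020113e-01,  1.88774267e-01, -2.64471773e-05, -8.79017188e-04]), 'contact_force': array([-0.45796198, -0.10938788,  0.65338208]), 'torque': array([-0.01937303,  0.01168424,  0.0342743 ]), 'gripper_force': 0.0, 'finger_gap': 0.9962653897408286}
```

View pics/scene.png

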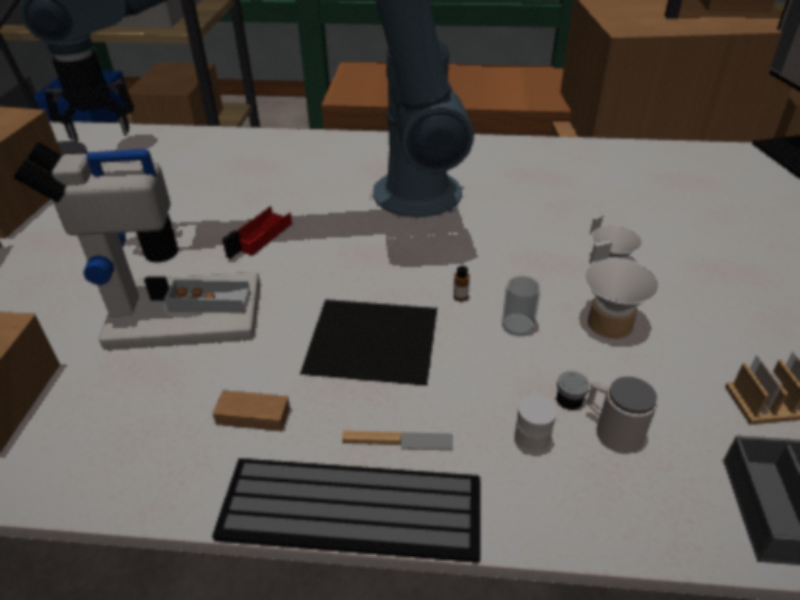

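View pics/top.png

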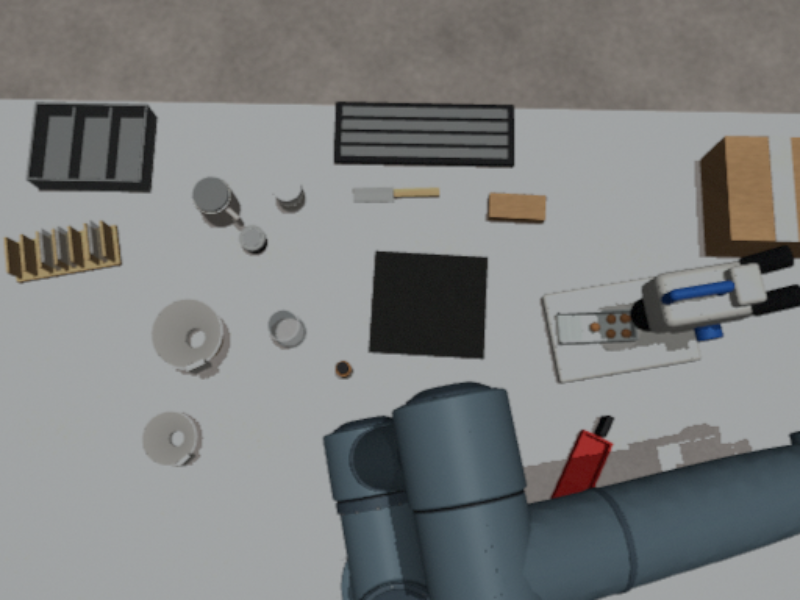

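The scene view and the top view agree. In the top view (800x600), +x is up and +y is left. The large funnel is at (188,335) with its tab near (200,367), the jar at (287,330), the mat at (430,305), and the dish spout end at (558,328) with its handle under the lens. The vial at (343,369) stands near the jar.

Run:
```python
from h import *
D=np.load("top.npz"); P=D["P"]; im=D["im"].astype(int)
s=0.64
def reg(x0,y0,x1,y1,z0,z1):
    q=P[int(y0*s):int(y1*s),int(x0*s):int(x1*s)].reshape(-1,3); return q[(q[:,2]>z0)&(q[:,2]<z1)]
print("mat corners",[P[int(y*s),int(x*s)].round(3) for x,y in((378,255),(485,260),(482,354),(373,348))])
def mr(q):
    c,sz,a=cv2.minAreaRect((q[:,:2]*1000).astype(np.float32)); return np.round(c,1),np.round(sz,1),round(a,1),len(q)
# funnel rim
q=reg(140,290,240,385,.093,.108); print("rim",mr(q),cv2.minEnclosingCircle((q[:,:2]*1000).astype(np.float32)))
q=reg(140,290,240,385,.12,.15); print("tab",q.mean(0),q[:,2].max(),mr(q))
q=reg(260,300,315,360,.02,.12); print("jar",len(q),np.percentile(q[:,2],[5,50,95,99]));
for lo,hi in((.085,.105),):
    q=reg(260,300,315,360,lo,hi); print(mr(q),cv2.minEnclosingCircle((q[:,:2]*1000).astype(np.float32)))
q=reg(545,295,640,355,.050,.072); print("dishwalls",mr(q),np.percentile(q[:,2],[5,50,95]))
q=reg(535,260,710,390,.022,.045); print("base",mr(q))
q=reg(330,355,360,380,.03,.09); print("vial",q.mean(0))
q=reg(270,175,310,212,.05,.09); print("sample",q.mean(0))
q=reg(235,225,270,255,.03,.09); print("loupe",q.mean(0))
q=reg(640,255,800,330,.2,.4); print("head",mr(q))
# jar/dish crops enlarged
a=cv2.resize(D["im"][165:245,90:210],(480,320),interpolation=cv2.INTER_CUBIC); b=cv2.resize(D["im"][170:250,340:460],(480,320),interpolation=cv2.INTER_CUBIC)
save("crop",np.vstack([a,b])[:600])
S=np.load("scene.npz")["P"].reshape(-1,3)
c=S[(S[:,2]>.08)&(S[:,2]<.15)&(S[:,0]>.35)&(S[:,0]<.75)&(S[:,1]>.1)]
print(len(c))
```

```text
mat corners [array([ 0.611,  0.056, -0.002]), array([ 0.603, -0.154,  0.004]), array([ 0.42 , -0.148,  0.006]), array([0.428, 0.06 , 0.004])]
rim (array([435.1, 388. ]), array([127.4, 128.5]), 68.9, 502) ((431.90106201171875, 385.686279296875), 69.9377670288086)
tab [0.37424369 0.35731439 0.13535154] 0.1443402712854432 (array([374.6, 358.8]), array([10.8, 34.5]), 25.4, 68)
jar 309 [0.02496438 0.07423071 0.09769502 0.09953197]
(array([454.5, 219.2]), array([59.9, 56.9]), 46.3, 119) ((454.4443664550781, 218.96441650390625), 30.309457778930664)
dishwalls (array([ 467.9, -354.2]), array([ 58.9, 142.5]), 3.3, 293) [0.05067408 0.05941268 0.06631367]
base (array([ 472.2, -404.6]), array([170.2, 270. ]), 10.3, 3595)
vial [0.37962918 0.11021656 0.06119675]
sample [0.71536712 0.22604968 0.07432005]
loupe [0.62828944 0.29381743 0.04157509]
head (array([ 487.2, -485.2]), array([ 93.5, 204. ]), 10.5, 3434)
1923
```

View pics/crop.png

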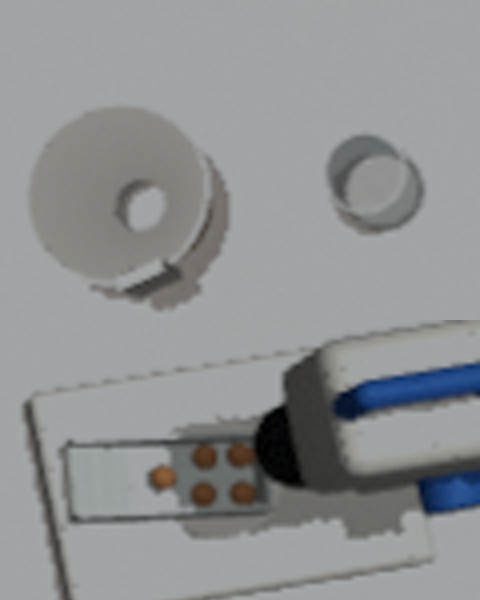

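The crop shows all five bulblets in the trough: four at the handle end and one around x=160 px. The fits agree with the given sizes:

| Item | Measured | Expected |
|---|---|---|
| Dish walls | 59 x 142 mm | 58 x 140 mm |
| Microscope base | 170 x 270 mm | 170 x 270 mm |
| Jar | radius 30.3 mm | radius 30.5 mm |
| Funnel tab to rim centre | 67 mm | 67 mm |

I'll bring the dish out first.

```bash
cat >> h.py <<'E'
def frame(g, phi, lean=None, tilt=0.):
    """TCP pose for grasp point g, tool y at angle phi, pointing down then turned by tilt about tool y"""
    y=np.array([np.cos(phi),np.sin(phi),0]); z=np.array([0,0,-1.]); x=np.cross(y,z)
    r=R.from_rotvec(tilt*y)*R.from_matrix(np.c_[x,y,z])
    return np.asarray(g,float)-.155*r.apply([0,0,1]), r.as_quat()
def go(g,phi,v=.15,tilt=0.,sf=None):
    p,q=frame(g,phi,tilt=tilt); return env.move_straight(p,speed=v,orientation=q,stop_force=sf)
def st(): 
    s=monitor.state(); print(round(s["time"],1),"tcp",s["tool_pos"].round(4),"q",s["q"].round(2),"gap",round(s["finger_gap"],3),"F",s["contact_force"].round(1),"gf",round(s["gripper_force"],1))
E
python3 - <<'E'
from h import *
for n,g,ph,t in(("dish",(.465,-.301,.052),3.3,0),("mat",(.51,.018,.03),3.3,0),("tab",(.3746,.3588,.124),25.5,0),("seat",(.394,.190,.174),25.5,0)):
    for k in(0,180):
        p,q=frame(g,np.radians(ph+k),tilt=t); j=inverse_kinematics(p,q); print(n,k,None if j is None else np.round(j,2))
# pour feasibility: dish yaw psi, lip over the funnel; tool lean b about dish y at grasp
for psi in(-86.7,-70,-110,-60):
  for lean in(0,.3,.5,-.3):
    for k in(0,180):
      out=[]
      for th in(0,.5,.8,1.0):
        Rd=R.from_euler("z",psi,degrees=True)*R.from_euler("y",-th)
        g=np.array([.4545,.205,.20])+Rd.apply(np.array([68,0,42])/1e3-np.array([-95,0,16])/1e3)
        y=Rd.apply([0,1,0])*(1 if k==0 else -1); z=Rd.apply([-np.sin(lean),0,-np.cos(lean)]); 
        r=R.from_matrix(np.c_[np.cross(y,z),y,z]); j=inverse_kinematics(g-.155*z,r.as_quat()); out.append("None" if j is None else str(np.round(j,1)))
      print(psi,lean,k,out)
E
```

```text
dish 0 [-0.78  0.29  1.91 -0.    0.94 -0.84]
dish 180 [-0.78  0.29  1.91 -0.    0.94  2.3 ]
mat 0 [-0.19  0.25  2.02 -0.    0.88 -0.24]
mat 180 None
tab 0 [ 0.55  0.09  1.98 -0.    1.07  0.1 ]
tab 180 None
seat 0 [ 0.19 -0.19  2.15 -0.    1.18 -0.26]
seat 180 None
-86.7 0 0 ['[-0.2 -0.2  2.  -0.   1.3 -0.2]', '[ 0.2 -0.2  1.9 -0.5  1.4  0.2]', '[ 0.3 -0.1  1.9 -0.8  1.6  0.4]', '[ 0.4  0.   1.8 -0.9  1.7  0.4]']
-86.7 0 180 ['None', 'None', 'None', '[ 0.4  0.   1.8 -0.9  1.7 -2.7]']
-86.7 0.3 0 ['[-0.3 -0.2  2.   0.3  1.4 -0.4]', '[ 0.  -0.2  1.9 -0.2  1.4 -0. ]', '[ 0.2 -0.1  1.9 -0.5  1.5  0.2]', '[ 0.4 -0.1  1.8 -0.7  1.6  0.3]']
-86.7 0.3 180 ['[-0.3 -0.2  2.   0.3  1.4  2.7]', 'None', 'None', 'None']
-86.7 0.5 0 ['[-0.4 -0.1  2.   0.5  1.5 -0.6]', '[-0.1 -0.2  2.   0.   1.4 -0.1]', '[ 0.1 -0.2  1.9 -0.3  1.5  0.1]', '[ 0.3 -0.1  1.8 -0.5  1.6  0.3]']
-86.7 0.5 180 ['[-0.4 -0.1  2.   0.5  1.5  2.6]', 'None', 'None', 'None']
-86.7 -0.3 0 ['[-0.  -0.1  2.  -0.3  1.3  0. ]', '[ 0.3 -0.1  1.9 -0.8  1.5  0.4]', 'None', 'None']
-86.7 -0.3 180 ['None', 'None', 'None', 'None']
-70 0 0 ['
[... 1967 characters left out ...]
-0.1  0.   1.9 -0.   1.3  2.5]', 'None', 'None', 'None']
-60 0.3 0 ['[-0.2  0.1  1.8  0.2  1.5 -0.8]', '[ 0.  -0.1  1.9 -0.2  1.3 -0.4]', '[ 0.2 -0.2  1.9 -0.5  1.3 -0.2]', '[ 0.4 -0.2  1.9 -0.7  1.3 -0. ]']
-60 0.3 180 ['[-0.2  0.1  1.8  0.2  1.5  2.4]', '[ 0.  -0.1  1.9 -0.2  1.3  2.7]', 'None', 'None']
-60 0.5 0 ['[-0.2  0.2  1.7  0.4  1.6 -0.8]', '[-0.  -0.1  1.8 -0.   1.4 -0.6]', '[ 0.1 -0.2  1.8 -0.3  1.4 -0.3]', '[ 0.3 -0.2  1.9 -0.5  1.4 -0.2]']
-60 0.5 180 ['[-0.2  0.2  1.7  0.4  1.6  2.3]', '[-0.  -0.1  1.8 -0.   1.4  2.6]', 'None', 'None']
-60 -0.3 0 ['[ 0.  -0.   1.9 -0.3  1.1 -0.4]', '[ 0.3 -0.1  2.  -0.8  1.2  0. ]', 'None', 'None']
-60 -0.3 180 ['None', 'None', 'None', 'None']
```

Run:
```python
from h import *
ph=np.radians(3.3)
move_gripper(1.0)
p,q=frame((.31,-.30,.20),ph); env.reach(p,q)
go((.465,-.301,.13),ph,.25); go((.465,-.301,.052),ph,.1,sf=8); st()
move_gripper(0.0); st()
go((.465,-.301,.077),ph,.06); st()
im,P=cloud("scene"); save("lift",cv2.resize(im[140:240,50:200],(750,500)))
```

```text
3.3 tcp [ 0.4653 -0.3013  0.2077] q [-0.78  0.29  1.91  0.    0.94 -0.84] gap 0.998 F [-0.8 -0.1  0.8] gf 0.0
3.7 tcp [ 0.4655 -0.3014  0.2081] q [-0.78  0.29  1.91  0.    0.94 -0.84] gap 0.672 F [-0.9  1.2  5.4] gf 64.4
4.2 tcp [ 0.4649 -0.3009  0.2321] q [-0.78  0.25  1.9   0.    0.99 -0.84] gap 0.668 F [ 0.4  1.3 -2.1] gf 64.0
```

View pics/lift.png

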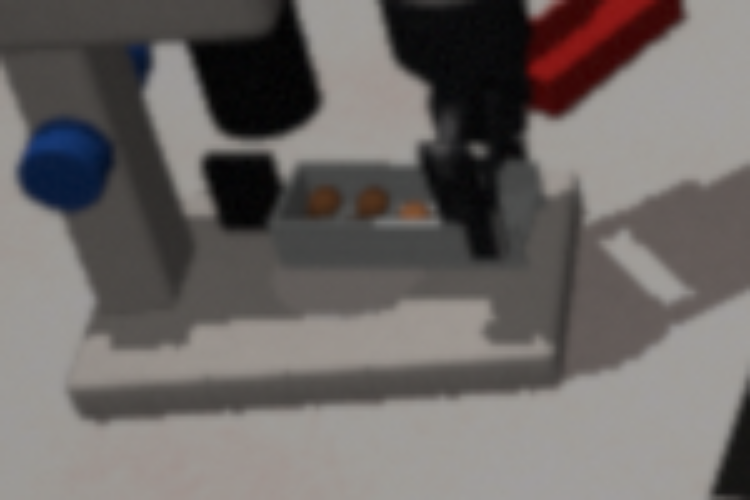

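The dish hangs level with its spout gripped at about (480,200), and its bulblets are inside, clear of the lens. Next I'll carry it to the mat and then do the funnel.

Run:
```python
from h import *
ph=np.radians(3.3)
go((.512,.018,.077),ph,.13)
print(go((.512,.018,.035),ph,.08)); print(go((.512,.018,.022),ph,.02,sf=4)); st()
move_gripper(1.0); go((.512,.018,.14),ph,.15); st()
f=np.radians(25.5)
p,q=frame((.3746,.3588,.22),f); env.reach(p,q); st()
im,P=cloud("top"); np.savez("top2.npz",im=im,P=P); save("top2",cv2.resize(im,(800,600)))
q=P[150:235,200:360].reshape(-1,3); q=q[(q[:,2]>.026)&(q[:,2]<.05)&(q[:,0]>.46)&(q[:,0]<.58)&(q[:,1]<.06)&(q[:,1]>-.18)]
print(cv2.minAreaRect((q[:,:2]*1000).astype(np.float32)),len(q))
h=q=P.reshape(-1,3); h=h[(h[:,2]>.052)&(h[:,2]<.07)&(h[:,0]>.46)&(h[:,0]<.58)&(h[:,1]<0)&(h[:,1]>-.2)]
print("handle",h.mean(0),cv2.minAreaRect((h[:,:2]*1000).astype(np.float32)),len(h))
```

```text
False
True
8.1 tcp [0.5122 0.018  0.1812] q [-0.19  0.26  2.01  0.    0.87 -0.24] gap 0.669 F [-1.9 -0.7  4.7] gf 64.9
9.4 tcp [0.5115 0.0181 0.294 ] q [-0.19  0.06  1.99  0.    1.1  -0.24] gap 1.001 F [ 0.  -0.   0.5] gf 0.0
10.8 tcp [0.3751 0.3582 0.3744] q [ 0.54 -0.03  1.92 -0.    1.26  0.1 ] gap 1.0 F [ 0.2 -0.9 -0.2] gf 0.0
((515.880126953125, -55.69886016845703), (59.114009857177734, 178.466064453125), 4.078585147857666) 254
handle [ 0.52029976 -0.12458394  0.06124185] ((520.1559448242188, -124.87826538085938), (12.776259422302246, 40.404212951660156), 1.519613265991211) 66
```

View pics/top2.png

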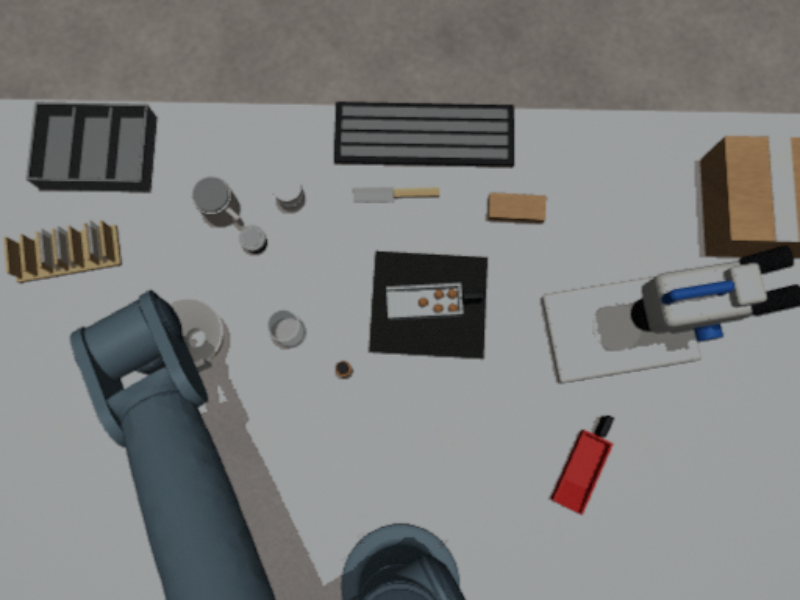

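The dish lies on the mat around (425,300) with all five bulblets in it and its handle at (472,299). The tool is over the funnel tab, so I'll grip the funnel now.

Run:
```python
from h import *
f=np.radians(25.5)
go((.3746,.3588,.124),f,.12,sf=8); st()
move_gripper(0.0); st()
go((.3746,.3588,.235),f,.1); st()
c=np.array([.394,.190])
go((*c,.235),f,.13); st()
im,P=cloud("top")
q=P[150:260,130:260].reshape(-1,3)
t=q[(q[:,2]>.155)&(q[:,2]<.225)&(q[:,1]<.32)&(q[:,1]>.12)&(q[:,0]>.37)&(q[:,0]<.55)]; print(cv2.minEnclosingCircle((t[:,:2]*1000).astype(np.float32)),cv2.minAreaRect((t[:,:2]*1000).astype(np.float32)),len(t))
s,_=cloud("scene"); save("over",np.hstack([cv2.resize(s[130:250,270:430],(480,360)),cv2.resize(im[170:250,100:207],(320,240))[:240].repeat(1,0) if 0 else cv2.resize(im[150:270,110:220],(320,360))]))
```

```text
11.8 tcp [0.375  0.359  0.2798] q [ 0.54  0.09  1.98 -0.    1.07  0.1 ] gap 1.002 F [-0.1 -0.1 -0.5] gf 0.0
12.5 tcp [0.3747 0.3589 0.2793] q [0.55 0.09 1.98 0.   1.07 0.1 ] gap 0.103 F [-0.7 -0.2  1.2] gf 59.7
13.7 tcp [0.3744 0.3587 0.3891] q [ 0.55 -0.05  1.91 -0.    1.29  0.1 ] gap 0.104 F [ 0.1  0.2 -1.3] gf 59.4
15.2 tcp [0.3939 0.1903 0.39  ] q [ 0.19 -0.27  2.09  0.    1.32 -0.26] gap 0.109 F [-0.1 -0.1 -0.6] gf 59.3
((468.3672790527344, 215.544677734375), 62.257164001464844) ((489.992919921875, 209.76031494140625), (124.45335388183594, 53.05260467529297), 75.02518463134766) 364
```

View pics/over.png

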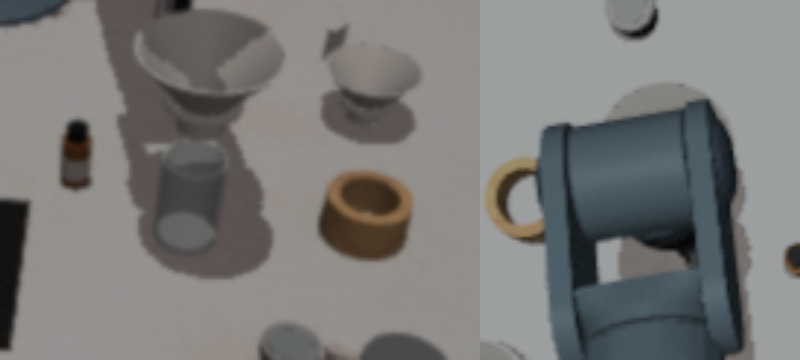

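The funnel hangs upright over the jar, with its neck at about (205,120) above the rim. Before lowering it, I'll fit its rim and the jar rim in the scene cloud.

```bash
cat >> h.py <<'E'
from scipy.optimize import least_squares
def circ(P,z0,z1,r,c0,lim):
    q=P.reshape(-1,3); q=q[(q[:,2]>z0)&(q[:,2]<z1)]; d=np.hypot(*(q[:,:2]-c0).T); q=q[abs(d-r)<lim]
    s=least_squares(lambda c:np.hypot(*(q[:,:2]-c).T)-r,c0,loss="soft_l1",f_scale=.002); return s.x.round(4),len(q),np.abs(s.fun).mean().round(4),q[:,2].max().round(4)
E
python3 - <<'E'
from h import *
im,P=cloud("scene")
P0=np.load("scene.npz")["P"]; T0=np.load("top.npz")["P"]
c=np.array([.4545,.219])
print("funnel start scene",circ(P0,.097,.106,.0645,[.435,.388],.01),"top",circ(T0,.097,.106,.0645,[.435,.388],.01))
print("jar scene",circ(P0,.088,.1,.0295,c,.008),"top",circ(T0,.088,.1,.0295,c,.008))
print("jar now scene",circ(P,.088,.1,.0295,c,.008))
for a in(.19,.2,.205,.21,.215): print(a,circ(P,a,a+.006,.0645,c,.012))
E
```

```text
funnel start scene (array([0.4375, 0.3883]), 299, np.float64(0.0034), np.float64(0.1059)) top (array([0.433 , 0.3865]), 344, np.float64(0.0039), np.float64(0.106))
jar scene (array([0.4554, 0.2204]), 139, np.float64(0.0017), np.float64(0.0983)) top (array([0.4542, 0.2186]), 107, np.float64(0.0015), np.float64(0.0999))
jar now scene (array([0.4558, 0.2202]), 132, np.float64(0.0017), np.float64(0.0981))
0.19 (array([0.4623, 0.2112]), 3, np.float64(0.0008), np.float64(0.1959))
0.2 (array([0.4636, 0.2162]), 146, np.float64(0.0057), np.float64(0.206))
0.205 (array([0.4606, 0.2192]), 194, np.float64(0.0046), np.float64(0.2109))
0.21 (array([0.455 , 0.2202]), 236, np.float64(0.0028), np.float64(0.2158))
0.215 (array([0.457 , 0.2168]), 25, np.float64(0.0035), np.float64(0.221))
```

The funnel is centred over the jar to within 1 mm, so I'll lower it.

Run:
```python
from h import *
f=np.radians(25.5)
go((.394,.190,.185),f,.1); st()
print(go((.394,.190,.170),f,.02,sf=4)); st()
move_gripper(1.0); st(); go((.394,.190,.28),f,.12)
p,q=frame((.50,-.128,.22),np.radians(3.5)); env.reach(p,q); st()
im,P=cloud("scene"); c=np.array([.455,.2195])
print("jar",circ(P,.07,.1,.0295,c,.008))
for a in(.144,.148,.152): print(a,circ(P,a,a+.006,.0645,c,.012))
T,Q=cloud("top"); 
for a in(.144,.148,.152): print(a,circ(Q,a,a+.006,.0645,c,.012))
q=Q.reshape(-1,3); q=q[(q[:,2]>.165)&(q[:,2]<.2)&(np.hypot(*(q[:,:2]-c).T)<.09)]; print("tab",q.mean(0),q[:,2].max())
save("seat",np.hstack([cv2.resize(im[130:250,270:430],(400,300)),cv2.resize(T[150:270,110:270],(400,300))]))
```

```text
16.0 tcp [0.3942 0.1901 0.3403] q [ 0.19 -0.21  2.14  0.    1.21 -0.26] gap 0.105 F [ 0.3  0.  -1.5] gf 59.3
True
16.6 tcp [0.394  0.19   0.3292] q [ 0.19 -0.19  2.15 -0.    1.18 -0.26] gap 0.107 F [-1.2 -0.8  3.6] gf 60.2
17.3 tcp [0.3935 0.1899 0.3284] q [ 0.19 -0.19  2.15 -0.    1.18 -0.26] gap 1.0 F [0.5 0.2 0.2] gf 0.0
19.6 tcp [ 0.5    -0.1272  0.3751] q [-0.47 -0.04  1.92  0.    1.26 -0.53] gap 1.0 F [-0.5  0.7 -1.2] gf 0.0
jar (array([0.4557, 0.22  ]), 223, np.float64(0.0021), np.float64(0.1))
0.144 (array([0.4609, 0.2189]), 178, np.float64(0.0045), np.float64(0.15))
0.148 (array([0.4559, 0.2196]), 247, np.float64(0.0033), np.float64(0.154))
0.152 (array([0.4547, 0.22  ]), 145, np.float64(0.0022), np.float64(0.1572))
0.144 (array([0.4494, 0.2135]), 218, np.float64(0.006), np.float64(0.15))
0.148 (array([0.4508, 0.2176]), 267, np.float64(0.0038), np.float64(0.154))
0.152 (array([0.4518, 0.2176]), 177, np.float64(0.0027), np.float64(0.1579))
tab [0.39185947 0.18863419 0.18462929] 0.19331509440447775
```

View pics/seat.png

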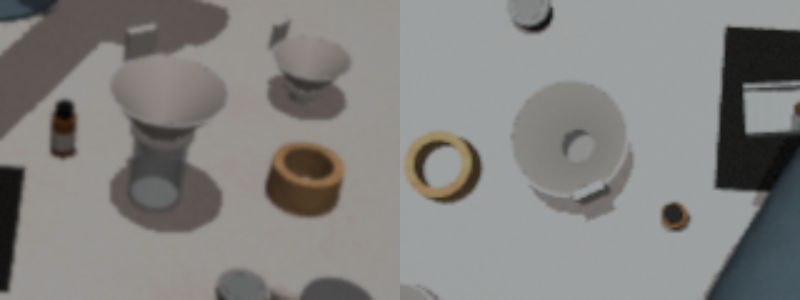

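The funnel sits level on the jar and is released, with its tab at (590,190) in the right half. The grasp height of 0.174 and the rim height of about 0.152 match the expected values. Next I'll take the handle with the tool leaning back 0.3 rad, lift, and pre-position for the pour.

```bash
cat >> h.py <<'E'
PSI,LEAN,GR=-86.5,.3,np.array([.068,0,.040])
def dpose(ref,pos,th=0.):
    """TCP pose putting dish-frame point ref at world pos, dish tilted spout-down by th, held by its handle"""
    Rd=R.from_euler("z",PSI,degrees=True)*R.from_euler("y",-th)
    y,z=Rd.apply([0,1,0]),Rd.apply([-np.sin(LEAN),0,-np.cos(LEAN)])
    return np.array(pos)+Rd.apply(GR-np.array(ref))-.155*z, R.from_matrix(np.c_[np.cross(y,z),y,z]).as_quat()
def dgo(ref,pos,th=0.,v=.15,sf=None):
    p,q=dpose(ref,pos,th); return env.move_straight(p,speed=v,orientation=q,stop_force=sf)
LIP=np.array([-.095,0,.016])
E
python3 - <<'E'
from h import *
O=np.array([.5162,-.0605,.003])
p,q=dpose((0,0,0),O+[0,0,.1]); env.reach(p,q)
print(dgo((0,0,0),O,0,.1,sf=8)); st()
move_gripper(0.0); st()
dgo((0,0,0),O+[0,0,.03],0,.06); st()
dgo((0,0,0),O+[0,0,.20],0,.15)
lp=np.array([.4545,.190,.219]); dgo(LIP,lp,0,.15); st()
im,P=cloud("scene"); T,Q=cloud("top")
q=Q.reshape(-1,3); q=q[(q[:,2]>.19)&(q[:,2]<.27)&(abs(q[:,0]-.46)<.045)&(q[:,1]>.05)&(q[:,1]<.2)]
print(cv2.minAreaRect((q[:,:2]*1000).astype(np.float32)),np.percentile(q[:,2],[5,50,95]),q[:,1].max())
save("pre",np.hstack([cv2.resize(im[90:250,230:430],(400,320)),cv2.resize(T[130:290,110:310],(400,320))]))
E
```

```text
False
21.3 tcp [ 0.5235 -0.1743  0.1918] q [-0.56  0.34  1.89  0.27  1.11 -0.77] gap 0.998 F [0.1 0.  0.6] gf 0.0
21.9 tcp [ 0.5233 -0.1742  0.1913] q [-0.56  0.34  1.89  0.27  1.11 -0.77] gap 0.159 F [0.7 1.4 1.8] gf 59.5
22.6 tcp [ 0.5231 -0.1741  0.2212] q [-0.56  0.29  1.89  0.26  1.16 -0.75] gap 0.153 F [ 0.4 -0.1 -2.2] gf 59.1
25.1 tcp [ 0.4675 -0.0189  0.3912] q [-0.33 -0.17  2.02  0.28  1.42 -0.45] gap 0.157 F [-0.7 -0.1 -2.4] gf 59.0
((458.6909484863281, 120.13592529296875), (59.692344665527344, 140.3868865966797), 3.0247995853424072) [0.20416636 0.2147058  0.23574898] 0.19136343034036024
```

View pics/pre.png

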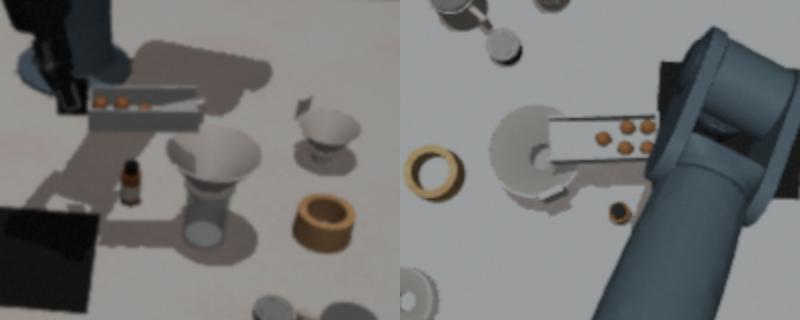

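The dish is held level with its spout over the mouth of the funnel, its lip end measured at y=0.191, and all five bulblets are inside. I'll pour slowly.

Run:
```python
from h import *
lp=np.array([.4545,.192,.178])
js=None
for th in(0,.2,.35,.45,.55,.65,.75,.85):
    p,q=dpose(LIP,lp,th); print(th,inverse_kinematics(p,q) is not None,end=" ")
dgo(LIP,lp,0,.08)
dgo(LIP,lp,.2,.1)
for th in(.3,.4,.5,.6,.7,.8,.9): dgo(LIP,lp,th,.05); env.sleep(.15)
env.sleep(.6); st()
im,P=cloud("scene"); T,Q=cloud("top")
save("pour",np.hstack([cv2.resize(im[90:250,230:430],(400,320)),cv2.resize(T[130:290,110:310],(400,320))]))
```

```text
0 True 0.2 True 0.35 True 0.45 True 0.55 True 0.65 True 0.75 True 0.85 True 33.0 tcp [0.4542 0.197  0.4485] q [ 0.27 -0.11  1.87 -0.59  1.53  0.28] gap 0.155 F [ 1.1  0.2 -1.9] gf 59.2
```

View pics/pour.png

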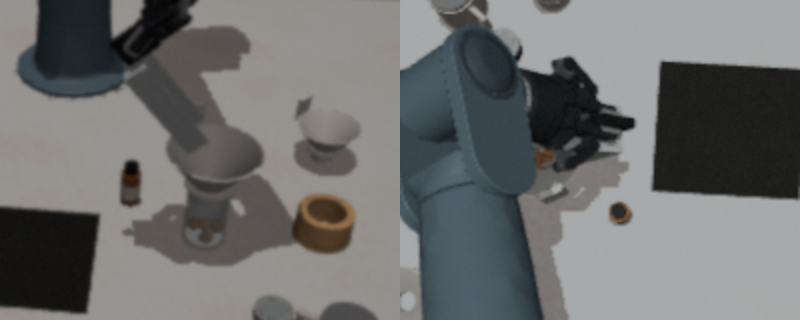

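Bulblets are in the jar at (207,230). The top view shows something brown at (543,157), at the lip or the throat, so I'll check its 3D position.

```bash
cat >> h.py <<'E'
def brown(n):
    im,P=cloud(n); h=cv2.cvtColor(im,cv2.COLOR_RGB2HSV); m=((h[...,0]<18)&(h[...,1]>90)&(h[...,2]>40)).astype(np.uint8)
    m&=(np.hypot(P[...,0]-.4545,P[...,1]-.15)<.12).astype(np.uint8)
    k,l,s,c=cv2.connectedComponentsWithStats(m)
    for i in range(1,k):
        if s[i,4]>4: print(n,c[i].round(),s[i,4],np.nanmedian(P[l==i],0).round(3))
E
python3 - <<'E'
from h import *
env.sleep(.3); brown("top"); brown("scene")
print(dpose(LIP,[.4545,.192,.178],1.0)[0], inverse_kinematics(*dpose(LIP,[.4545,.192,.178],1.0)))
E
```

```text
top [181. 208.] 51 [0.461 0.227 0.029]
top [220. 237.] 36 [0.375 0.105 0.057]
scene [355.  65.] 11 [0.47  0.226 0.44 ]
scene [295. 180.] 51 [0.394 0.113 0.05 ]
scene [294. 191.] 10 [0.394 0.114 0.007]
[0.45254768 0.22392012 0.44667756] [ 0.33539019 -0.06474014  1.8466908  -0.66895437  1.58112198  0.34438217]
```

That brown patch is at z=0.029, which is inside the jar and seen through the throat. I'll level the dish over the funnel and check that it is empty.

Run:
```python
from h import *
lp=np.array([.4545,.192,.180])
for th in(.6,.3,0): dgo(LIP,lp,th,.12)
dgo(LIP,lp+[0,0,.035],0,.1); st()
brown("top")
im,P=cloud("scene"); T,Q=cloud("top")
save("after",np.hstack([cv2.resize(im[90:250,230:430],(400,320),interpolation=cv2.INTER_CUBIC),cv2.resize(T[130:290,110:310],(400,320))]))
```

```text
36.5 tcp [ 0.4672 -0.0161  0.3874] q [-0.33 -0.17  2.02  0.28  1.41 -0.45] gap 0.157 F [ 0.6  0.1 -2. ] gf 59.1
top [180. 209.] 54 [0.459 0.231 0.032]
top [220. 237.] 38 [0.376 0.105 0.057]
```

View pics/after.png

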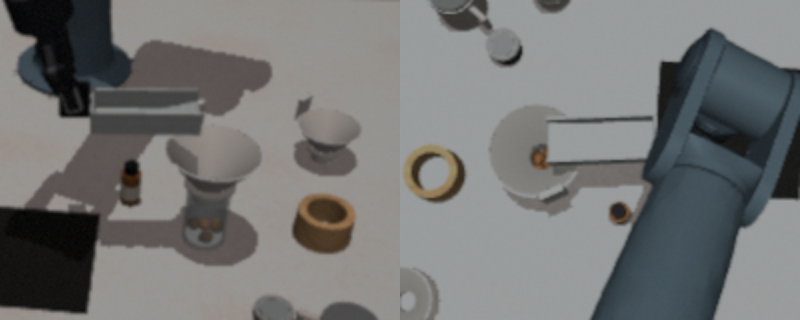

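The trough is empty in both views, with bulblets in the jar at (207,228) and none on the bench. I'll return the dish to the mat.

Run:
```python
from h import *
O=np.array([.5162,-.0605,.003]); Z=np.zeros(3)
dgo(Z,O+[0,0,.20],0,.15); dgo(Z,O+[0,0,.012],0,.15)
print(dgo(Z,O-[0,0,.004],0,.02,sf=4)); st()
move_gripper(1.0); st()
dgo(Z,O+[0,0,.12],0,.12)
p,q=frame((.45,-.20,.25),np.radians(3.5)); env.reach(p,q); env.sleep(.5); st()
im,P=cloud("scene"); T,Q=cloud("top"); c=np.array([.455,.2195])
print("rim",circ(P,.150,.157,.0645,c,.012),"jar",circ(P,.07,.1,.0295,c,.008)); brown("top")
q=Q.reshape(-1,3); q=q[(q[:,2]>.024)&(q[:,2]<.05)&(abs(q[:,0]-.515)<.05)&(q[:,1]>-.16)&(q[:,1]<.06)]
print(cv2.minAreaRect((q[:,:2]*1000).astype(np.float32)))
w=q[q[:,2]>.028]; print("plane slopes",np.linalg.lstsq(np.c_[w[:,:2],np.ones(len(w))],w[:,2],rcond=None)[0].round(3))
for n,x in(("scene",im),("top",T)):
    h=cv2.cvtColor(x,cv2.COLOR_RGB2HSV); print(n,"brown px",int(((h[...,0]<18)&(h[...,1]>90)&(h[...,2]>40)).sum()))
```

```text
True
39.9 tcp [ 0.5231 -0.1742  0.1912] q [-0.56  0.34  1.89  0.27  1.11 -0.77] gap 0.155 F [-0.4 -0.4  4.8] gf 59.9
40.6 tcp [ 0.5226 -0.1738  0.1905] q [-0.56  0.34  1.89  0.27  1.11 -0.77] gap 0.997 F [-0.2  0.5 -0.8] gf 0.0
42.9 tcp [ 0.4501 -0.2     0.4047] q [-0.65 -0.13  1.95  0.    1.32 -0.71] gap 1.001 F [-0.  -0.1  0.5] gf 0.0
rim (array([0.4551, 0.22  ]), 222, np.float64(0.0027), np.float64(0.1567)) jar (array([0.4555, 0.2202]), 228, np.float64(0.002), np.float64(0.1))
top [181. 209.] 83 [0.461 0.226 0.03 ]
top [220. 237.] 34 [0.376 0.105 0.056]
((514.4756469726562, -55.091835021972656), (59.37375259399414, 178.07801818847656), 3.509519100189209)
plane slopes [ 0.015 -0.021  0.026]
scene brown px 20993
top brown px 5775
```

The dish is flat and released on the mat, and the funnel is still centred on the jar. I'll hand the job in.

```bash
python3 -c "
from h import *
print(order.finish_job())"
```

```text
the job is handed in; nothing more can be done
None
```

The job is handed in at about 43 s of the 72 s, but the station gave no verdict: by the cameras the bulblets went through the funnel into the jar (not counted one by one there; none seen in the dish or on the bench), the funnel is still centred on the upright jar, and the empty dish lies flat on the mat.

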